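Line up colour tiles, then hold the flask down in the sprung cradle

TASK

On the grey colour-comparison board, first slide the three coloured tiles into an even row, each squarely inside the printed square it lies nearest to. Then fetch the amber flask from its cork ring, set it upright in the blue sprung ring and press it gently down, pushing on the flask and not on the ring, as far as the springs go; finish while still holding it down there, with the row still in order. Leave the green flask and the other things on the bench where they are.

Things in the scene. Friction and masses are not known exactly. Their poses are not given: they have to be found in the camera images.
- station: fixed grey board of the colour comparator, 190 mm (x) by 400 mm (y), 10 mm thick, lying on the bench; origin at the centre of its underside, z up. Three black printed squares lie along its y axis at y = -150, -80, -10 mm; a blue sprung ring on three steel posts at y = +115 mm. The posts stand 47 mm from the ring's axis, their tops 78 mm above the bench
- square_pale (a point): centre, on the board's upper surface, of the printed black square outline (46 mm clear inside) farthest from the blue ring; axes as the station's
- square_honey (a point): centre, on the board's upper surface, of the printed black square outline (46 mm clear inside) in the middle of the row; axes as the station's
- square_dark (a point): centre, on the board's upper surface, of the printed black square outline (46 mm clear inside) nearest the blue ring; axes as the station's
- tile_pale: pale yellow glass colour-standard tile, a flat square block 36 x 36 mm and 22 mm high (about 70 g), loose on the station board. Origin at the centre of its underside, z up, x and y square to its sides. It belongs on square_pale, the square farthest from the blue ring, which is the nearest square to where it starts
- tile_honey: orange-brown (honey) glass colour-standard tile, a flat square block 36 x 36 mm and 22 mm high (about 70 g), loose on the station board. Origin at the centre of its underside, z up, x and y square to its sides. It belongs on square_honey, the middle square, which is the nearest square to where it starts
- tile_dark: dark brown glass colour-standard tile, a flat square block 36 x 36 mm and 22 mm high (about 70 g), loose on the station board. Origin at the centre of its underside, z up, x and y square to its sides. It belongs on square_dark, the square nearest the blue ring, which is the nearest square to where it starts
- ring_seat (a point): centre of the blue ring's upper face (a round-section ring, 76 mm outer, 48 mm inner diameter, 14 mm high, its upper face 68 mm above the bench when up). Moves down with the ring. The seated flask's bulb centre lies about 17 mm above this point, so its lowest point lies 15 mm below it
- cradle (a joint): how far the blue ring is pushed down, m: 0 = up (start), 0.020 = on its stop. Springs push it up with about 3.6 N at 0 and 12.6 N at the stop (450 N/m), so the flask's weight alone does not move it
- flask_amber: round amber glass flask with black stopper, about 160 g, upright: bulb 64 mm in diameter; neck 26 mm in diameter from 60 to 105 mm above the origin; lip 32 mm in diameter up to 110 mm; stopper 23 mm in diameter up to 120 mm. Origin: lowest point of the bulb, z up the neck. Starts in a cork ring (83 mm outer diameter, 25 mm high), origin 15 mm above the bench
- flask_amber_bulb (a point): centre of the amber flask's bulb, 32 mm above the flask's origin
- flask_green: round green glass flask with black stopper, about 160 g, upright: bulb 64 mm in diameter; neck 26 mm in diameter from 60 to 105 mm above the origin; lip 32 mm in diameter up to 110 mm; stopper 23 mm in diameter up to 120 mm. Origin: lowest point of the bulb, z up the neck. Bystander, in a cork ring like the other's
- beaker: clear open beaker, 72 mm in diameter, 95 mm high; origin at the centre of its underside. Bystander
- wash_bottle: white bottle with blue cap, 68 mm in diameter, 170 mm high; origin at the centre of its underside. Bystander
- jar: closed glass jar with white lid, 64 mm in diameter, 85 mm high; origin at the centre of its underside. Bystander
- timer: flat black round timer, 68 mm in diameter, 20 mm high; origin at the centre of its underside. Bystander

How it is judged:
By the outcome, as a careful person would: the job done as asked, in the order asked, and still so for the second after the job is handed in, while the arm keeps its last pose, push and grip.
It also fails if it takes over 56 s, if anything falls off the work surface, if the arm or the gripper's body presses on something with over 40 N, if the wrist force passes 120 N, or if a joint passes its speed limit or range.

ROBOT

A 7-joint arm with a two-finger parallel gripper is mounted at the origin on the work surface. World frame = base frame: x ahead of the robot, y to its left, z up, the work surface at z = 0. Lengths are in m, angles in rad, forces in N, time in s.
With the tool pointing down it reaches from about 0.35 to 0.775 m from the base axis. Payload 3.1 kg.
Tool frame: the origin (TCP) lies on the centre line of the jaws, within the pads' length; the fingertips stand 19 mm ahead of it and the grasp point (between the pads) is the TCP; z points along the fingers, y is the line along which they close (so a half turn about z gives the same grasp; the last joint's range is limited). The gripper opens to 85 mm and grips with 20 to 120 N. Pads are 22 mm wide; open, the fingers measure 114 mm over their backs; the gripper's body (76 mm by 85 mm) begins 54 mm behind the grasp point. The pads swing forward as they close: fully open they stand 13 mm farther back than shut.
Start: joints at [-0.042, 0.311, 0.014, 1.512, -0.004, 1.319, -0.027], TCP at [0.55, 0, 0.25] pointing down, gripper open.
Joint ranges: [-2.7, 2.7], [-0.3, 1.91], [-1.27, 1.3], [0.12, 2.57], [-1.44, 4.58], [0.2, 2.03], [-3.05, 3.05]. Speed limits (rad/s): [2.79, 2.79, 3.14, 3.14, 3.14, 3.14, 3.14].

INTERFACE

Orientations are given as a rotation vector (axis times angle).
In Python, from bench import readout, eyes, workorder, spotter gives the robot as it stands.
- The arm moves only by the tool send_rows, never from a script. Its argument "steps" is a list of rows, each a list of 3 entries, a list of its own where there are three numbers: the turn, a rotation vector about the tool's x, y, z in degrees, then the shift along the tool's x, y, z in cm, then the gripper command: -1 is shut, 1 is fully open, values between are in proportion. In form: [[[ax, ay, az], [x, y, z], jaw], ...]. A call has exactly 8 rows; each row shifts and turns the commanded pose from where the row before left it, along the tool's axes as they then stand; what a row does not reach is not made up. A row lasts 1/8 s, in which the tool goes at most 62.5 mm and 10.7 degrees, less where a joint would pass 70% of its speed; a pose out of reach is approached as far as the arm can. A call with a gripper value outside its range is refused whole. The fingers move at their own pace and stop on an object; the grip force is fixed at half the most. Time passes only in rows, so rows that do not move let the fingers close, or fill a call up. It gives the time, the measured TCP pose, the force, the opening and the grip force at its end, in the units of the state.
- readout.get_obs(): the state, without advancing time (a new reading comes with each control period).
- eyes.grab_frame(name): name is "scene" or "side" or "wrist"; returns a dict with "img" (384x512x3 uint8, red, green, blue), "z_map" (384x512 float32, m along the optical axis (not along the pixel's ray), 0 where there is no reading), "fx", "fy", "cx", "cy" (pixels), "extrinsics" (4x4, takes a point from world to camera coordinates); the wrist camera has in their place "mount" (4x4, takes a point from camera to tool coordinates, whose origin is the TCP and whose axes are the flange's). Camera axes: x right, y up, looking along -z (the intrinsics and any distortion apply to the point x, -y, -z); pixel columns grow to the right and rows downward; lengths in m; the calibration is good to about 2 mm. A picture is of the moment at which its call begins: read the wrist's pose just before it.
- workorder.finish_job(): hands the job in; it is judged then, once.
Trained networks look in the newest picture that a camera, given by its name, has taken for a name from the list of things; names that differ only in an ending like _2 or _b are one class to them, and where a whole thing is asked for, a point or a joint stands for the part that bears it (a point fixed in the world has none). Each returns a list of dicts, best first, with "p" (0 to 1); they miss things now and then, are a little off and sometimes report something else, mostly with a low value. They report only what shows in the picture. A call takes as long as a camera call.
- spotter.search_frame(camera, thing): "point" ([column, row] in pixels, amid what is visible of it).
- spotter.cut_out(camera, thing): "mask" (384x512 bool, what is visible of it) and "point" ([column, row] in pixels, amid what is visible of it).
The state is a dict: "time": time; "joint_positions": joint angles; "dq": joint speeds; "tau": joint torques, N m; "ee_pos": TCP position; "ee_rot": TCP orientation; "ft_force": force on the tool from outside, world axes, zero at the start; "torque": the same for the moment, N m; "finger_gap": finger opening in m; "grip_force": force on a finger pad.
Only numpy, scipy, OpenCV 4.12 (cv2) and the standard library are available. Lean on these libraries where they do the work, as an engineer would, in place of code of your own. Each camera call takes 0.05 s, during which the arm holds its last target. There are 200 camera calls.

## Working session

There is one attempt and no reset: what is moved stays moved. The work goes in short steps, Python scripts to look and compute and a tool call to move; the robot and the scene stay as the last step left them, time stands still between calls to the robot, and variables do not carry over. Pictures are saved under pics/ and viewed, at most 10 in all, crops included, and the job is handed in when it is done.

Besides the shell and the picture viewer there is one more tool, called in YAML: its name, and indented under it one key for each argument. send_rows: Moves the arm, as the interface text tells. Its arguments: {"type":"object","properties":{"steps":{"type":"array","items":{"type":"array"}}},"required":["steps"]}

```bash
mkdir -p pics
cat > h.py <<'E'
import numpy as np, cv2
from scipy.spatial.transform import Rotation as R
from bench import readout, eyes, workorder, spotter
def T_tool():
    o=readout.get_obs(); T=np.eye(4); T[:3,:3]=R.from_rotvec(o["ee_rot"]).as_matrix(); T[:3,3]=o["ee_pos"]; return T
def grab(name):
    T=T_tool(); f=eyes.grab_frame(name)
    f["c2w"]=T@np.array(f["mount"]) if "mount" in f else np.linalg.inv(np.array(f["extrinsics"]))
    return f
def cloud(f):
    z=f["z_map"]; v,u=np.mgrid[:z.shape[0],:z.shape[1]]
    p=np.stack([(u-f["cx"])/f["fx"]*z,-(v-f["cy"])/f["fy"]*z,-z,np.ones_like(z)],-1)
    w=(p@f["c2w"].T)[...,:3]; w[z==0]=np.nan; return w
def save(f,n): cv2.imwrite("pics/"+n,cv2.cvtColor(f["img"],cv2.COLOR_RGB2BGR))
E
python3 - <<'E'
from h import *
o=readout.get_obs(); print({k:np.round(v,3) for k,v in o.items()})
ims=[]
for c in ["scene","side","wrist"]:
    f=grab(c); save(f,c+"0.png"); w=cloud(f); print(c,f.keys(),np.round(f["c2w"],3).tolist())
    for t in ["station","tile_pale","tile_honey","tile_dark","flask_amber","flask_green","ring_seat","beaker","wash_bottle","jar","timer"]:
        for r in spotter.cut_out(c,t)[:1]:
            q=w[r["mask"]]; q=q[~np.isnan(q[:,0])]
            if len(q)==0: continue
            print(t,round(r["p"],2),np.round(r["point"]),len(q),"med",np.round(np.median(q,0),3),"lo",np.round(np.percentile(q,3,axis=0),3),"hi",np.round(np.percentile(q,97,axis=0),3))
E
python3 -c "
import cv2,numpy as np
a=[cv2.imread(f'pics/{n}0.png') for n in ('scene','side','wrist')]
cv2.imwrite('pics/a.png',cv2.resize(np.vstack([np.hstack(a[:2]),np.hstack([a[2],a[2]*0])]),(800,600)))"
```

```text
{'time': np.float64(0.0), 'joint_positions': array([-0.042,  0.312,  0.014,  1.513, -0.004,  1.319, -0.027]), 'dq': array([ 0.001,  0.001, -0.001,  0.001,  0.001, -0.003,  0.002]), 'tau': array([-1.0000e-03, -3.7991e+01,  1.4600e-01, -2.3059e+01,  1.2000e-02,
        1.4000e-02,  0.0000e+00]), 'ee_pos': array([0.549, 0.   , 0.249]), 'ee_rot': array([-2.22 , -2.22 ,  0.003]), 'ft_force': array([ 0.717,  0.845, -0.382]), 'torque': array([ 0.007, -0.035,  0.008]), 'grip_force': np.float64(0.0), 'finger_gap': np.float64(0.085)}
scene dict_keys(['img', 'z_map', 'fx', 'fy', 'cx', 'cy', 'extrinsics', 'c2w']) [[-0.347, -0.747, 0.567, 1.045], [0.938, -0.266, 0.223, 0.205], [-0.016, 0.609, 0.793, 0.847], [0.0, 0.0, 0.0, 1.0]]
station 0.86 [297. 252.] 9594 med [0.622 0.148 0.01 ] lo [ 0.511 -0.069  0.006] hi [0.702 0.305 0.067]
tile_pale 0.44 [236. 215.] 187 med [ 0.567 -0.028  0.031] lo [ 0.547 -0.046  0.015] hi [ 0.582 -0.012  0.034]
tile_honey 0.62 [252. 248.] 203 med [0.641 0.034 0.032] lo [0.622 0.017 0.017] hi [0.656 0.05  0.034]
tile_dark 0.48 [286. 233.] 223 med [0.578 0.109 0.031] lo [
[... 2240 characters left out ...]
0.457 -0.244  0.049] lo [ 0.439 -0.251  0.025] hi [0.532 0.011 0.309]
tile_dark 0.56 [274.  67.] 1280 med [0.573 0.11  0.032] lo [0.555 0.092 0.028] hi [0.591 0.128 0.034]
flask_amber 0.9 [183. 349.] 395 med [ 0.456 -0.244  0.048] lo [ 0.438 -0.249  0.032] hi [ 0.473 -0.241  0.061]
beaker 0.47 [325. 134.] 1122 med [0.636 0.035 0.032] lo [0.619 0.017 0.019] hi [0.654 0.052 0.034]
wash_bottle 0.31 [262. 189.] 1021 med [ 0.562 -0.027  0.032] lo [ 0.544 -0.047  0.011] hi [ 0.581 -0.009  0.034]
jar 0.51 [293. 104.] 32411 med [0.602 0.072 0.01 ] lo [ 0.507 -0.069  0.009] hi [0.689 0.17  0.012]
timer 0.56 [ 93. 377.] 153 med [ 0.305 -0.324  0.021] lo [ 0.297 -0.343  0.019] hi [ 0.313 -0.308  0.023]
```

View pics/a.png

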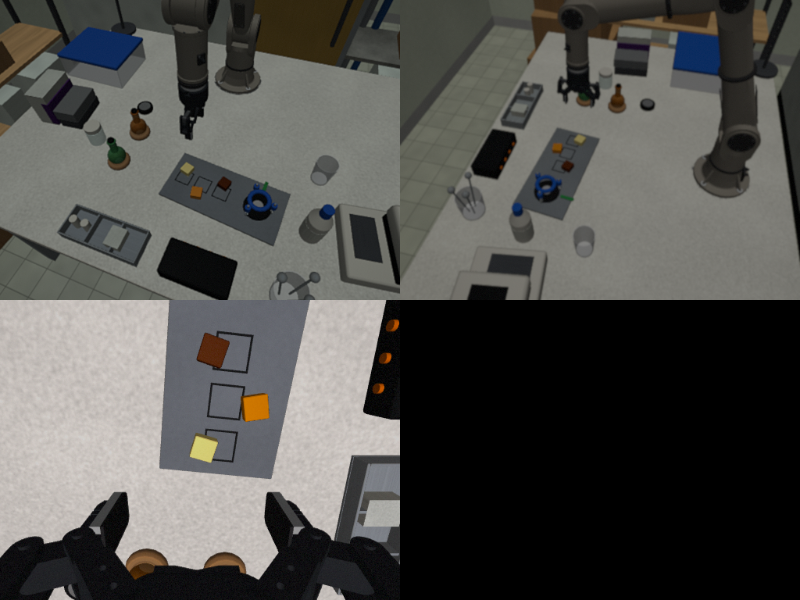

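The picture shows the wrist view with all three tiles half off their squares: dark (213,350), honey (256,407), pale (203,449) in the combined image. The amber flask is at the left in the ring row, and the blue ring is beyond the wrist view. Next I fit the squares and tiles from the wrist view.

```bash
cat >> h.py <<'E'
from scipy.optimize import minimize
def plane(f,u,v,z):
    d=np.stack([(u-f["cx"])/f["fx"],-(v-f["cy"])/f["fy"],-np.ones_like(u)],-1)@f["c2w"][:3,:3].T
    o=f["c2w"][:3,3]; return (o+d*((z-o[2])/d[...,2])[...,None])[...,:2]
def tiles(f):
    w=cloud(f); hsv=cv2.cvtColor(f["img"],cv2.COLOR_RGB2HSV); out={}
    for t in ["tile_pale","tile_honey","tile_dark"]:
        H={"tile_pale":(22,40),"tile_honey":(14,21),"tile_dark":(0,13)}[t]
        m=(w[...,2]>.027)&(w[...,2]<.038)&(hsv[...,0]>=H[0])&(hsv[...,0]<=H[1])&(hsv[...,1]>80)
        n,l,s,_=cv2.connectedComponentsWithStats(m.astype(np.uint8))
        if n<2: continue
        i=1+s[1:,4].argmax(); v,u=np.nonzero(l==i)
        p=plane(f,u.astype(float),v.astype(float),.032)
        (c,sz,a)=cv2.minAreaRect((p*1000).astype(np.float32)); a=(a+45)%90-45
        out[t]=(np.round(np.array(c),1),np.round(sz,1),round(a,1),len(u))
    return out
def squares(f,x0=(.604,.121,-.1),zs=.01):
    # fits station x,y,yaw to printed outlines; mm/deg
    w=cloud(f); g=f["img"].astype(int).max(-1)
    m=(abs(w[...,2]-.01)<.004)&(g<50); v,u=np.nonzero(m); p=plane(f,u.astype(float),v.astype(float),zs)
    def res(x):
        c,s=np.cos(x[2]),np.sin(x[2]); q=(p-x[:2])@np.array([[c,-s],[s,c]])
        d=np.min([abs(np.abs(q-[0,y]).max(1)-.0238) for y in (-.15,-.08,-.01)],0)
        return d
    best=None
    for a in np.linspace(-.25,.25,11):
      for dx in (-.02,0,.02):
        for dy in (-.03,-.015,0,.015,.03):
          r=minimize(lambda x:np.minimum(res(x),.006).mean(),[x0[0]+dx,x0[1]+dy,x0[2]+a],method="Nelder-Mead",options=dict(xatol=1e-5,fatol=1e-7,initial_simplex=np.array([x0[0]+dx,x0[1]+dy,x0[2]+a])+np.array([[0,0,0],[.01,0,0],[0,.01,0],[0,0,.05]])))
          if best is None or r.fun<best.fun: best=r
    x=best.x; c,s=np.cos(x[2]),np.sin(x[2])
    P=lambda y: np.round(1000*(x[:2]+np.array([-s*y,c*y])),1)
    return dict(n=len(u),err=best.fun*1e3,org=np.round(x[:2]*1e3,1),yaw=np.degrees(x[2]),pale=P(-.15),honey=P(-.08),dark=P(-.01),ring=P(.115))
E
python3 - <<'E'
from h import *
f=grab("wrist"); print(tiles(f)); 
g=f["img"].astype(int).max(-1);w=cloud(f);m=(abs(w[...,2]-.01)<.004);print(np.percentile(g[m],[0.5,2,5,8,10,20,50]))
print(squares(f)); print(f["fx"])
E
```

```text
{'tile_pale': (array([561.7, -28.7]), array([36.8, 35.9]), -17.0, 880), 'tile_honey': (array([636.8,  33.5]), array([36.3, 36.1]), 8.8, 1033), 'tile_dark': (array([573.1, 109.8]), array([35.9, 35.7]), -18.6, 1235)}
[  5.  17.  51.  83. 103. 107. 110.]
{'n': 1643, 'err': np.float64(3.207565222889551), 'org': array([603.9, 119.1]), 'yaw': np.float64(-5.944828471371578), 'pale': array([588.3, -30.1]), 'honey': array([595.6,  39.5]), 'dark': array([602.8, 109.2]), 'ring': array([615.8, 233.5])}
301.00525335619415
```

send_rows:
  steps:
    - [[0, 0, 0], [-2.9, 1.2, 3], 1]
    - [[0, 0, 8.5], [0, 0, 5], 1]
    - [[0, 0, 8.5], [0, 0, 5], 1]
    - [[0, 0, 0], [0, 0, 4], 1]
    - [[0, 0, 0], [0, 0, 2], 1]
    - [[0, 0, 0], [0, 0, 0], 1]
    - [[0, 0, 0], [0, 0, 0], 1]
    - [[0, 0, 0], [0, 0, 0], 1]

```text
time: 2.85
ee_pos: [0.5633, -0.029, 0.0619]
ee_rot: [2.524, 1.868, 0.004]
ft_force: [0.3, 0.1, -1.0]
finger_gap: 0.0855
grip_force: 0.0
```

Run:
```python
from h import *
f=grab("wrist"); save(f,"w1.png"); print(tiles(f)); print(squares(f)); print(T_tool().round(3))
```

```text
{'tile_pale': (array([562.3, -28. ]), array([36.8, 35.5]), -17.1, 3715), 'tile_honey': (array([636.6,  33.4]), array([36.3, 35.5]), 8.5, 5758), 'tile_dark': (array([568.4,  92.6]), array([ 2.7, 34.8]), -17.0, 461)}
{'n': 3049, 'err': np.float64(0.8855257489959523), 'org': array([603. , 119.3]), 'yaw': np.float64(-5.469934052662346), 'pale': array([588.7, -30. ]), 'honey': array([595.3,  39.7]), 'dark': array([602. , 109.3]), 'ring': array([613.9, 233.8])}
[[ 0.292  0.956  0.003  0.563]
 [ 0.956 -0.292 -0.    -0.029]
 [ 0.001  0.003 -1.     0.062]
 [ 0.     0.     0.     1.   ]]
```

View pics/w1.png

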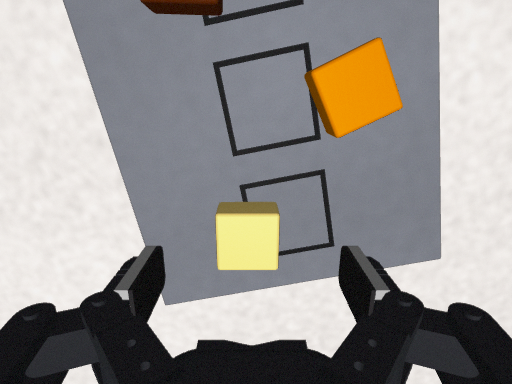

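The picture shows the pale tile (248,240) squared up and centred between the pads. I descend and grip it.

send_rows:
  steps:
    - [[0, 0, 0], [0, 0, 1.5], 1]
    - [[0, 0, 0], [0, 0, 1.1], 1]
    - [[0, 0, 0], [0, 0, 0], 1]
    - [[0, 0, 0], [0, 0, 0], -1]
    - [[0, 0, 0], [0, 0, 0], -1]
    - [[0, 0, 0], [0, 0, 0], -1]
    - [[0, 0, 0], [0, 0, 0], -1]
    - [[0, 0, 0], [0, 0, 0], -1]

```text
time: 3.9
ee_pos: [0.5627, -0.029, 0.035]
ee_rot: [2.524, 1.868, 0.002]
ft_force: [-0.6, -0.3, 3.0]
finger_gap: 0.0346
grip_force: 61.3
```

send_rows:
  steps:
    - [[0, 0, -5.7], [0, 0, 0], -1]
    - [[0, 0, -5.7], [0, 0, 0], -1]
    - [[0, 0, 0], [0.05, 0.9, 0], -1]
    - [[0, 0, 0], [0, 0.9, 0], -1]
    - [[0, 0, 0], [0, 0.8, 0], -1]
    - [[0, 0, 0], [0, 0, 0], -1]
    - [[0, 0, 0], [0, 0, 0], -1]
    - [[0, 0, 0], [0, 0, 0], 1]

```text
time: 4.9
ee_pos: [0.5878, -0.031, 0.0341]
ee_rot: [-2.328, -2.11, 0.0]
ft_force: [0.4, 0.3, -0.1]
finger_gap: 0.0519
grip_force: 0.0
```

send_rows:
  steps:
    - [[0, 0, 0], [0, 0, 0], 1]
    - [[0, 0, 0], [0, 0, 0], 1]
    - [[0, 0, 0], [0, 0, -1], 1]
    - [[0, 0, 0], [0, 0, -3], 1]
    - [[0, 0, 0], [3.0, 0, -2], 1]
    - [[0, 0, 0], [3.2, 0, 0], 1]
    - [[0, 0, 0], [0, 0, 0], 1]
    - [[0, 0, 0], [0, 0, 0], 1]

```text
time: 5.9
ee_pos: [0.5939, 0.0299, 0.0945]
ee_rot: [2.327, 2.11, -0.001]
ft_force: [-1.0, -0.3, -0.1]
finger_gap: 0.0853
grip_force: 0.0
```

Run:
```python
from h import *
f=grab("wrist"); save(f,"w2.png"); print(tiles(f)); print(squares(f)); print(T_tool().round(3))
```

```text
{'tile_pale': (array([589.1, -29.3]), array([38.5, 35.6]), -5.7, 2148), 'tile_honey': (array([637.1,  34.7]), array([35.7, 37.2]), 8.6, 2821), 'tile_dark': (array([573.7, 110.3]), array([35.6, 35.8]), -18.6, 3797)}
{'n': 2191, 'err': np.float64(0.8401172840024157), 'org': array([604. , 119.5]), 'yaw': np.float64(-6.05907434595208), 'pale': array([588.1, -29.7]), 'honey': array([595.5,  39.9]), 'dark': array([602.9, 109.5]), 'ring': array([616.1, 233.8])}
[[ 0.099  0.995 -0.     0.594]
 [ 0.995 -0.099 -0.001  0.029]
 [-0.001 -0.    -1.     0.094]
 [ 0.     0.     0.     1.   ]]
```

View pics/w2.png

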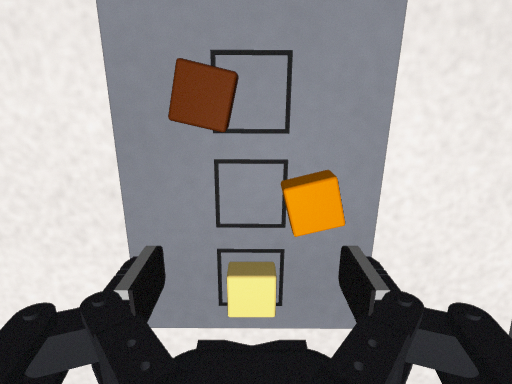

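The picture shows the pale tile (251,290) inside its square and square to it. Honey is at (313,203) and dark at (203,95).

send_rows:
  steps:
    - [[0, 0, 0], [0.85, 4.25, 0], 1]
    - [[0, 0, -7.2], [0, 0, 0.5], 1]
    - [[0, 0, -7.1], [0, 0, 1.5], 1]
    - [[0, 0, 0], [0, 0, 2], 1]
    - [[0, 0, 0], [0, 0, 1.5], 1]
    - [[0, 0, 0], [0, 0, 0.5], 1]
    - [[0, 0, 0], [0, 0, 0], 1]
    - [[0, 0, 0], [0, 0, 0], -1]

```text
time: 6.95
ee_pos: [0.6378, 0.035, 0.0352]
ee_rot: [2.046, 2.383, 0.002]
ft_force: [0.0, -0.5, -0.1]
finger_gap: 0.0699
grip_force: 0.0
```

send_rows:
  steps:
    - [[0, 0, 0], [0, 0, 0], -1]
    - [[0, 0, 0], [0, 0, 0], -1]
    - [[0, 0, 0], [0, 0, 0], -1]
    - [[0, 0, 0], [0, 0, 0], -1]
    - [[0, 0, 0], [0, 0, 0], -1]
    - [[0, 0, 7.2], [0, 0, 0], -1]
    - [[0, 0, 7.2], [0, 0, 0], -1]
    - [[0, 0, 0], [0, 0, 0], -1]

```text
time: 7.95
ee_pos: [0.6379, 0.0346, 0.0351]
ee_rot: [2.329, 2.106, 0.001]
ft_force: [-0.1, -0.3, 5.7]
finger_gap: 0.0346
grip_force: 61.9
```

send_rows:
  steps:
    - [[0, 0, 0], [0.15, -0.9, 0], -1]
    - [[0, 0, 0], [0, -1.0, 0], -1]
    - [[0, 0, 0], [0, -1.0, 0], -1]
    - [[0, 0, 0], [0, -0.9, 0], -1]
    - [[0, 0, 0], [0, -0.5, 0], -1]
    - [[0, 0, 0], [0, 0, 0], -1]
    - [[0, 0, 0], [0, 0, 0], -1]
    - [[0, 0, 0], [0, 0, 0], 1]

```text
time: 8.95
ee_pos: [0.5918, 0.0411, 0.0332]
ee_rot: [-2.326, -2.107, 0.005]
ft_force: [-0.7, -0.4, 0.5]
finger_gap: 0.0513
grip_force: 0.0
```

send_rows:
  steps:
    - [[0, 0, 0], [0, 0, 0], 1]
    - [[0, 0, 0], [0, 0, 0], 1]
    - [[0, 0, 0], [0, 0, -1], 1]
    - [[0, 0, 0], [0, 0, -3], 1]
    - [[0, 0, 0], [-1.0, 0, -4], 1]
    - [[0, 0, 0], [0, 0, 0], 1]
    - [[0, 0, 0], [0, 0, 0], 1]
    - [[0, 0, 0], [0, 0, 0], 1]

```text
time: 9.95
ee_pos: [0.5924, 0.0312, 0.113]
ee_rot: [-2.327, -2.108, 0.003]
ft_force: [0.0, 0.3, -0.1]
finger_gap: 0.0857
grip_force: 0.0
```

Run:
```python
from h import *
f=grab("wrist"); save(f,"w3.png"); print(tiles(f)); print(squares(f)); print(T_tool().round(4))
```

```text
{'tile_pale': (array([589.1, -29.9]), array([38.3, 35.5]), -5.5, 1878), 'tile_honey': (array([594.9,  40.8]), array([35.5, 35.7]), -5.6, 2369), 'tile_dark': (array([573.7, 110.2]), array([35.6, 35.8]), -18.6, 3121)}
{'n': 1766, 'err': np.float64(0.8230141974792737), 'org': array([604. , 119.5]), 'yaw': np.float64(-6.0737440362613135), 'pale': array([588.2, -29.7]), 'honey': array([595.6,  39.9]), 'dark': array([603. , 109.5]), 'ring': array([616.2, 233.8])}
[[ 9.870e-02  9.951e-01 -2.800e-03  5.924e-01]
 [ 9.951e-01 -9.870e-02  0.000e+00  3.120e-02]
 [-2.000e-04 -2.800e-03 -1.000e+00  1.130e-01]
 [ 0.000e+00  0.000e+00  0.000e+00  1.000e+00]]
```

send_rows:
  steps:
    - [[0, 0, 0], [3.8, -1.3, 0], 1]
    - [[0, 0, 0], [3.85, -1.35, 0], 1]
    - [[0, 0, 6.5], [0, 0, 1.5], 1]
    - [[0, 0, 6.4], [0, 0, 2.5], 1]
    - [[0, 0, 0], [0, 0, 2], 1]
    - [[0, 0, 0], [0, 0, 1.3], 1]
    - [[0, 0, 0], [0, 0, 0.5], 1]
    - [[0, 0, 0], [0, 0, 0], 1]

```text
time: 11.0
ee_pos: [0.5748, 0.1096, 0.0362]
ee_rot: [-2.551, -1.833, 0.0]
ft_force: [0.6, -0.3, 0.6]
finger_gap: 0.0856
grip_force: 0.0
```

send_rows:
  steps:
    - [[0, 0, 0], [0, 0, 0], -1]
    - [[0, 0, 0], [0, 0, 0], -1]
    - [[0, 0, 0], [0, 0, 0], -1]
    - [[0, 0, 0], [0, 0, 0], -1]
    - [[0, 0, 0], [0, 0, 0], -1]
    - [[0, 0, -6.4], [0, 0, 0], -1]
    - [[0, 0, -6.4], [0, 0, 0], -1]
    - [[0, 0, 0], [0, 0, 0], -1]

```text
time: 12.0
ee_pos: [0.5754, 0.11, 0.0371]
ee_rot: [2.332, 2.105, 0.003]
ft_force: [-0.4, 0.3, 6.2]
finger_gap: 0.0343
grip_force: 61.4
```

send_rows:
  steps:
    - [[0, 0, 0], [0.2, 0.9, 0], -1]
    - [[0, 0, 0], [0, 1.0, 0], -1]
    - [[0, 0, 0], [0, 0.9, 0], -1]
    - [[0, 0, 0], [0, 0, 0], -1]
    - [[0, 0, 0], [0, 0, 0], -1]
    - [[0, 0, 0], [0, 0, 0], 1]
    - [[0, 0, 0], [0, 0, 0], 1]
    - [[0, 0, 0], [0, 0, 0], 1]

```text
time: 13.0
ee_pos: [0.6024, 0.1085, 0.0357]
ee_rot: [-2.331, -2.105, 0.001]
ft_force: [-0.2, 0.3, 1.0]
finger_gap: 0.0848
grip_force: 0.0
```

send_rows:
  steps:
    - [[0, 0, 0], [0, 0, -1], 1]
    - [[0, 0, 0], [0, 0, -3], 1]
    - [[0, 0, 0], [0, 0, -5], 1]
    - [[0, 0, 0], [0, 0, -5], 1]
    - [[0, 0, 0], [0, 0, -3], 1]
    - [[0, 0, 0], [0, 0, 0], 1]
    - [[0, 0, 0], [0, 0, 0], 1]
    - [[0, 0, 0], [0, 0, 0], 1]

```text
time: 14.0
ee_pos: [0.6017, 0.1085, 0.2045]
ee_rot: [-2.33, -2.105, 0.005]
ft_force: [-0.4, 0.2, -0.8]
finger_gap: 0.0855
grip_force: 0.0
```

Run:
```python
from h import *
f=grab("wrist"); save(f,"w4.png"); print(tiles(f)); print(squares(f)); print(T_tool().round(4))
w=cloud(f); m=(w[...,2]>.04)&(w[...,2]<.09)&(f["img"][...,2]>f["img"][...,0].astype(int)+40)
v,u=np.nonzero(m); np.save("ring.npy",w[m]); q=w[m]; print(len(q),q.min(0),q.max(0))
# ring torus: max height region ; circle fit of pts z in top 3mm
q=q[(q[:,2]>.064)&(q[:,2]<.071)]; (c,r)=cv2.minEnclosingCircle((q[:,:2]*1000).astype(np.float32)); A=np.c_[2*q[:,:2],np.ones(len(q))]; s=np.linalg.lstsq(A,(q[:,:2]**2).sum(1),rcond=None)[0]; print(len(q),c,r,s[:2],np.sqrt(s[2]+s[:2]@s[:2]))
```

```text
{'tile_pale': (array([588.9, -29.4]), array([39.3, 35.1]), -5.7, 881), 'tile_honey': (array([594.9,  41. ]), array([35.9, 35.2]), -5.7, 1018), 'tile_dark': (array([603.5, 109.8]), array([35.6, 35.5]), -5.8, 1214)}
{'n': 1616, 'err': np.float64(3.5783576751824815), 'org': array([603.6, 119.2]), 'yaw': np.float64(-5.922945802452472), 'pale': array([588.2, -30. ]), 'honey': array([595.4,  39.6]), 'dark': array([602.6, 109.2]), 'ring': array([615.5, 233.5])}
[[ 1.011e-01  9.949e-01 -3.200e-03  6.018e-01]
 [ 9.949e-01 -1.011e-01 -7.000e-04  1.085e-01]
 [-1.000e-03 -3.100e-03 -1.000e+00  2.046e-01]
 [ 0.000e+00  0.000e+00  0.000e+00  1.000e+00]]
4485 [0.56370712 0.19616026 0.04912528] [0.66252266 0.25876419 0.07866122]
4035 (613.6127319335938, 215.4005126953125) 49.905941009521484 [0.61482456 0.22666542] 0.03295975196375808
```

View pics/w4.png

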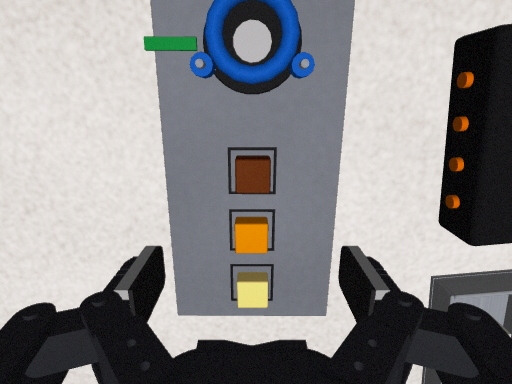

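All three tiles are inside their squares in this picture: dark (252,174), honey (251,235), pale (252,290). The blue ring is at the top, around (252,42), with a green rod at (170,43). Now I go and look at the flask.

send_rows:
  steps:
    - [[0, 0, 0], [-5.2, -1.45, -0.8], 1]
    - [[0, 0, 0], [-5.5, -1.5, -0.8], 1]
    - [[0, 0, 0], [-5.5, -1.5, -0.8], 1]
    - [[0, 0, 0], [-5.5, -1.5, -0.8], 1]
    - [[0, 0, 0], [-5.5, -1.5, -0.8], 1]
    - [[0, 0, 0], [-5.5, -1.5, -0.5], 1]
    - [[0, 0, 0], [-5.4, -1.45, 0], 1]
    - [[0, 0, 0], [0, 0, 0], 1]

```text
time: 15.05
ee_pos: [0.4569, -0.2663, 0.2507]
ee_rot: [2.343, 2.092, -0.007]
ft_force: [0.7, 0.7, 0.6]
finger_gap: 0.0858
grip_force: 0.0
```

```bash
cat > flask.py <<'E'
from h import *
from scipy.optimize import least_squares
import sys
for cam in sys.argv[1:]:
    f=grab(cam); save(f,cam+"_fl.png"); w=cloud(f); print(cam,T_tool().round(4)[:3].tolist())
    for r in spotter.cut_out(cam,"flask_amber")[:1]:
        m=cv2.erode(r["mask"].astype(np.uint8),np.ones((3,3)))>0
        q=w[m]; q=q[~np.isnan(q[:,0])]; b=q[(q[:,2]>.035)&(q[:,2]<.068)]
        s=least_squares(lambda c:np.linalg.norm(b-[c[0],c[1],.047],axis=1)-.032,np.median(b,0)[:2],loss="soft_l1",f_scale=.001)
        n=q[q[:,2]>.122]; print(r["p"],r["point"],len(b),"bulb",s.x.round(4),"rms",np.sqrt((s.fun**2).mean()))
        if len(n)>10: print("top",len(n),n.mean(0).round(4),n[:,:2].min(0).round(4),n[:,:2].max(0).round(4),n[:,2].max())
E
python3 flask.py wrist scene side
```

```text
wrist [[0.1074, 0.9942, -0.0019, 0.4589], [0.9942, -0.1074, -0.0001, -0.2624], [-0.0003, -0.0019, -1.0, 0.2505]]
0.57 [250.7, 179.3] 712 bulb [ 0.4564 -0.2733] rms 0.0004518886248923324
top 857 [ 0.4568 -0.2688  0.1308] [ 0.4412 -0.2821] [ 0.4719 -0.2572] 0.13692066531863864
scene [[0.1001, 0.995, -0.0009, 0.461], [0.995, -0.1001, 0.0017, -0.2586], [0.0016, -0.0011, -1.0, 0.2505]]
0.87 [175.5, 157.1] 143 bulb [ 0.4967 -0.243 ] rms 0.008633568308927444
top 48 [ 0.4619 -0.2688  0.1304] [ 0.4527 -0.2795] [ 0.4703 -0.2604] 0.13696384132099126
side [[0.0977, 0.9952, -0.0005, 0.4616], [0.9952, -0.0977, 0.0014, -0.2578], [0.0013, -0.0006, -1.0, 0.2508]]
0.69 [278.9, 123.0] 123 bulb [ 0.4561 -0.274 ] rms 0.003097489076871257
top 30 [ 0.4565 -0.2634  0.1286] [ 0.4469 -0.2803] [ 0.4672 -0.2541] 0.1344175537191632
```

View pics/wrist_fl.png

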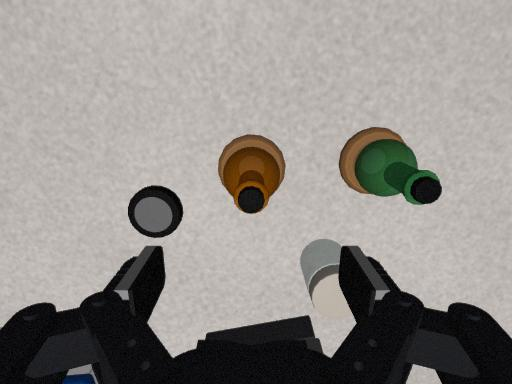

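The picture shows the amber flask with its stopper at (251,200), green at (425,190), jar at (328,280) and timer at (155,212). The arm was still settling, so I measure again.

```bash
python3 flask.py wrist wrist
```

```text
wrist [[0.0978, 0.9952, -0.0002, 0.4616], [0.9952, -0.0978, 0.0007, -0.2582], [0.0007, -0.0003, -1.0, 0.251]]
0.65 [247.2, 190.8] 702 bulb [ 0.4564 -0.2733] rms 0.0004646426794686918
top 837 [ 0.457  -0.2686  0.1307] [ 0.4418 -0.2812] [ 0.4719 -0.2566] 0.1365290174463197
wrist [[0.0988, 0.9951, -0.0001, 0.4613], [0.9951, -0.0988, 0.0003, -0.2587], [0.0003, -0.0001, -1.0, 0.2512]]
0.64 [247.0, 188.3] 799 bulb [ 0.4564 -0.2734] rms 0.0004493089619900468
top 866 [ 0.457  -0.269   0.1308] [ 0.4416 -0.2829] [ 0.4719 -0.2572] 0.13666876195103167
```

send_rows:
  steps:
    - [[0, 0, 0], [-1.45, -0.35, 1], 1]
    - [[0, 0, 0], [0, 0, 3.5], 1]
    - [[0, 0, 0], [0, 0, 4], 1]
    - [[0, 0, 0], [0, 0, 3.5], 1]
    - [[0, 0, 0], [0, 0, 2], 1]
    - [[0, 0, 0], [0, 0, 1], 1]
    - [[0, 0, 0], [0, 0, 0], 1]
    - [[0, 0, 0], [0, 0, 0], 1]

```text
time: 16.55
ee_pos: [0.4565, -0.2747, 0.1023]
ee_rot: [2.33, 2.104, 0.001]
ft_force: [-0.2, 1.1, -0.5]
finger_gap: 0.0857
grip_force: 0.0
```

send_rows:
  steps:
    - [[0, 0, 0], [0, 0, 0], -1]
    - [[0, 0, 0], [0, 0, 0], -1]
    - [[0, 0, 0], [0, 0, 0], -1]
    - [[0, 0, 0], [0, 0, 0], -1]
    - [[0, 0, 0], [0, 0, 0], -1]
    - [[0, 0, 0], [0, 0, 0], -1]
    - [[0, 0, 0], [0, 0, 0], -1]
    - [[0, 0, 0], [0, 0, 0], -1]

```text
time: 17.55
ee_pos: [0.456, -0.2739, 0.1014]
ee_rot: [2.331, 2.106, 0.0]
ft_force: [-0.1, -0.1, 0.7]
finger_gap: 0.0264
grip_force: 67.8
```

send_rows:
  steps:
    - [[0, 0, 0], [0, 0, -1], -1]
    - [[0, 0, 0], [0, 0, -2], -1]
    - [[0, 0, 0], [0, 0, -3.5], -1]
    - [[0, 0, 0], [0, 0, -3.5], -1]
    - [[0, 0, 0], [0, 0, -2.5], -1]
    - [[0, 0, 0], [0, 0, -0.5], -1]
    - [[0, 0, 0], [0, 0, 0], -1]
    - [[0, 0, 0], [0, 0, 0], -1]

```text
time: 18.55
ee_pos: [0.455, -0.2733, 0.2297]
ee_rot: [-2.329, -2.104, 0.002]
ft_force: [-0.8, -0.1, -2.3]
finger_gap: 0.0263
grip_force: 68.1
```

```bash
cat > ring.py <<'E'
from h import *
from scipy.optimize import least_squares
def fit(q,n):
    q=q[(q[:,2]>.062)&(q[:,2]<.072)&(np.hypot(q[:,0]-.616,q[:,1]-.234)<.042)]
    s=least_squares(lambda c:np.hypot(np.hypot(q[:,0]-c[0],q[:,1]-c[1])-.031,q[:,2]-.061-c[2])-.007,[.616,.234,0],loss="soft_l1",f_scale=.001)
    print(n,len(q),s.x.round(4),np.sqrt((s.fun**2).mean()).round(4))
fit(np.load("ring.npy"),"wrist")
for c in("scene","side"):
    f=grab(c); save(f,c+"_r.png"); w=cloud(f); i=f["img"].astype(int); m=(i[...,2]>i[...,0]+30)&~np.isnan(w[...,0]); fit(w[m],c)
print(T_tool().round(4))
E
python3 ring.py
```

```text
wrist 3693 [6.155e-01 2.338e-01 3.000e-04] 0.0011
scene 444 [6.143e-01 2.321e-01 2.000e-04] 0.0018
side 260 [ 0.6144  0.2349 -0.0013] 0.002
[[ 0.101   0.9949 -0.0025  0.4552]
 [ 0.9949 -0.1009  0.0013 -0.2735]
 [ 0.001  -0.0026 -1.      0.2299]
 [ 0.      0.      0.      1.    ]]
```

send_rows:
  steps:
    - [[0, 0, 0], [2, 0.4, 0], -1]
    - [[0, 0, 0], [4, 0.8, 0], -1]
    - [[0, 0, 0], [5, 1.05, 0], -1]
    - [[0, 0, 0], [5, 1.05, 0], -1]
    - [[0, 0, 0], [5, 1.05, 0], -1]
    - [[0, 0, 0], [5, 1.05, 0], -1]
    - [[0, 0, 0], [5, 1.05, 0], -1]
    - [[0, 0, 0], [5, 1.05, 0], -1]

```text
time: 19.65
ee_pos: [0.5669, 0.0781, 0.2305]
ee_rot: [-2.331, -2.106, 0.002]
ft_force: [0.9, -1.0, -1.4]
finger_gap: 0.0263
grip_force: 68.1
```

send_rows:
  steps:
    - [[0, 0, 0], [5, 1.05, 0], -1]
    - [[0, 0, 0], [5, 1.05, 0], -1]
    - [[0, 0, 0], [4, 0.8, 0], -1]
    - [[0, 0, 0], [2, 0.4, 0], -1]
    - [[0, 0, 0], [0, 0, 0], -1]
    - [[0, 0, 0], [0, 0, 0], -1]
    - [[0, 0, 0], [0, 0, 0], -1]
    - [[0, 0, 0], [0, 0, 0], -1]

```text
time: 20.65
ee_pos: [0.616, 0.2312, 0.2316]
ee_rot: [2.332, 2.104, 0.0]
ft_force: [-0.0, 0.4, -1.6]
finger_gap: 0.0264
grip_force: 67.9
```

Run:
```python
from h import *
a=[]
for c in("scene","side"):
    f=grab(c); w=cloud(f); i=cv2.cvtColor(f["img"],cv2.COLOR_RGB2BGR)
    E=np.linalg.inv(f["c2w"])
    for p in([.6153,.2337,.068],[.6153,.2337,.14]):
        x=E@[*p,1]; u=f["cx"]+f["fx"]*x[0]/-x[2]; v=f["cy"]-f["fy"]*x[1]/-x[2]; cv2.circle(i,(int(round(u)),int(round(v))),1,(0,255,255),-1)
    u,v=int(u),int(v); a.append(cv2.resize(i[v-60:v+80,u-70:u+70],(400,400),interpolation=cv2.INTER_CUBIC))
    for r in spotter.cut_out(c,"flask_amber")[:1]:
        q=w[r["mask"]]; q=q[(q[:,2]>.08)]; print(c,r["p"],len(q),np.nanmedian(q,0),np.nanmin(q,0),np.nanmax(q,0))
        b=q[(q[:,2]<.2)]
        from scipy.optimize import least_squares
        s=least_squares(lambda k:np.linalg.norm(b-k,axis=1)-.032,[.615,.234,.175],loss="soft_l1",f_scale=.001); print("bulb",s.x,np.sqrt((s.fun**2).mean()))
cv2.imwrite("pics/seat1.png",np.hstack(a)); print(T_tool().round(4))
```

```text
scene 0.76 529 [0.63439112 0.23174373 0.19332371] [0.59916379 0.19928534 0.16186106] [0.65889327 0.26242618 0.26643964]
bulb [0.61455983 0.23059953 0.17666234] 0.000903186904659379
side 0.84 525 [0.61193975 0.24659863 0.19688962] [0.58421483 0.21198842 0.16075666] [0.64596889 0.26755539 0.26552206]
bulb [0.61597606 0.23293534 0.17451739] 0.001657565477817346
[[ 1.014e-01  9.948e-01  3.000e-04  6.159e-01]
 [ 9.948e-01 -1.014e-01  0.000e+00  2.322e-01]
 [ 1.000e-04  3.000e-04 -1.000e+00  2.315e-01]
 [ 0.000e+00  0.000e+00  0.000e+00  1.000e+00]]
```

View pics/seat1.png

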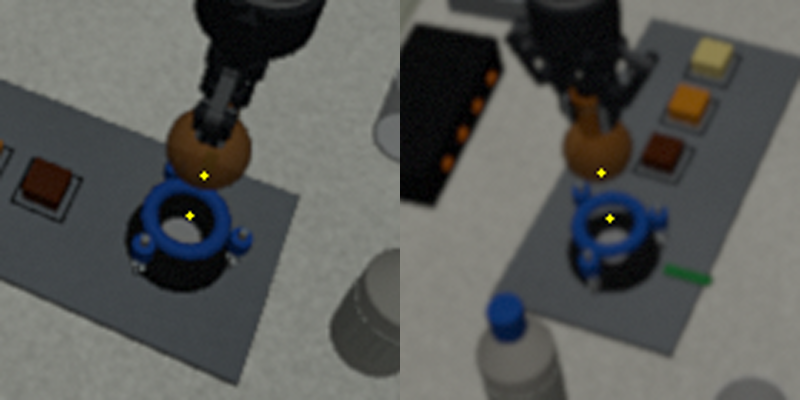

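The picture shows the flask held upright over the ring, about 2 mm off centre towards −y. I correct that and lower it close to the seat.

send_rows:
  steps:
    - [[0, 0, 0], [0.15, -0.1, 1], -1]
    - [[0, 0, 0], [0, 0, 2], -1]
    - [[0, 0, 0], [0, 0, 2], -1]
    - [[0, 0, 0], [0, 0, 1.5], -1]
    - [[0, 0, 0], [0, 0, 1], -1]
    - [[0, 0, 0], [0, 0, 0.6], -1]
    - [[0, 0, 0], [0, 0, 0], -1]
    - [[0, 0, 0], [0, 0, 0], -1]

```text
time: 21.85
ee_pos: [0.6155, 0.2343, 0.1511]
ee_rot: [2.331, 2.106, 0.002]
ft_force: [-0.2, -0.0, -0.9]
finger_gap: 0.0261
grip_force: 68.0
```

send_rows:
  steps:
    - [[0, 0, 0], [0, 0, 0.2], -1]
    - [[0, 0, 0], [0, 0, 0.2], -1]
    - [[0, 0, 0], [0, 0, 0.2], -1]
    - [[0, 0, 0], [0, 0, 0.2], -1]
    - [[0, 0, 0], [0, 0, 0.2], -1]
    - [[0, 0, 0], [0, 0, 0.2], -1]
    - [[0, 0, 0], [0, 0, 0], -1]
    - [[0, 0, 0], [0, 0, 0], -1]

```text
time: 22.85
ee_pos: [0.6153, 0.2337, 0.1387]
ee_rot: [2.331, 2.105, 0.0]
ft_force: [-1.1, -2.4, 2.3]
finger_gap: 0.026
grip_force: 68.1
```

send_rows:
  steps:
    - [[0, 0, 0], [-0.1, 0, 0], -1]
    - [[0, 0, 0], [0, 0, 0], -1]
    - [[0, 0, 0], [0, 0, 0.2], -1]
    - [[0, 0, 0], [0, 0, 0.2], -1]
    - [[0, 0, 0], [0, 0, 0.2], -1]
    - [[0, 0, 0], [0, 0, 0.2], -1]
    - [[0, 0, 0], [0, 0, 0], -1]
    - [[0, 0, 0], [0, 0, 0], -1]

```text
time: 23.85
ee_pos: [0.6152, 0.233, 0.1308]
ee_rot: [2.331, 2.106, 0.001]
ft_force: [-0.4, -1.6, 6.7]
finger_gap: 0.0261
grip_force: 67.9
```

send_rows:
  steps:
    - [[0, 0, 0], [-0.05, 0, 0.2], -1]
    - [[0, 0, 0], [0, 0, 0.2], -1]
    - [[0, 0, 0], [0, 0, 0.2], -1]
    - [[0, 0, 0], [0, 0, 0.2], -1]
    - [[0, 0, 0], [0, 0, 0.1], -1]
    - [[0, 0, 0], [0, 0, 0], -1]
    - [[0, 0, 0], [0, 0, 0], -1]
    - [[0, 0, 0], [0, 0, 0], -1]

```text
time: 24.85
ee_pos: [0.6153, 0.2328, 0.1229]
ee_rot: [2.331, 2.106, 0.002]
ft_force: [-1.8, -2.9, 9.0]
finger_gap: 0.0261
grip_force: 68.1
```

send_rows:
  steps:
    - [[0, 0, 0], [0, 0, 0.1], -1]
    - [[0, 0, 0], [0, 0, 0], -1]
    - [[0, 0, 0], [0, 0, 0.1], -1]
    - [[0, 0, 0], [0, 0, 0], -1]
    - [[0, 0, 0], [0, 0, 0], -1]
    - [[0, 0, 0], [0, 0, 0], -1]
    - [[0, 0, 0], [0, 0, 0], -1]
    - [[0, 0, 0], [0, 0, 0], -1]

```text
time: 25.85
ee_pos: [0.6153, 0.2328, 0.1212]
ee_rot: [2.33, 2.106, 0.003]
ft_force: [-2.4, -2.8, 10.0]
finger_gap: 0.0261
grip_force: 68.3
```

send_rows:
  steps:
    - [[0, 0, 0], [0, 0, 0.1], -1]
    - [[0, 0, 0], [0, 0, 0], -1]
    - [[0, 0, 0], [0, 0, 0.1], -1]
    - [[0, 0, 0], [0, 0, 0], -1]
    - [[0, 0, 0], [0, 0, 0.1], -1]
    - [[0, 0, 0], [0, 0, 0], -1]
    - [[0, 0, 0], [0, 0, 0], -1]
    - [[0, 0, 0], [0, 0, 0], -1]

```text
time: 26.85
ee_pos: [0.6154, 0.2329, 0.1198]
ee_rot: [2.33, 2.106, 0.004]
ft_force: [-4.2, -3.0, 15.7]
finger_gap: 0.0264
grip_force: 69.1
```

Force rose to about 17 N while motion stalled, so the ring is on its stop. I check the result by camera.

Run:
```python
from h import *
from scipy.optimize import least_squares
a=[]
for c in("scene","side"):
    f=grab(c); w=cloud(f); i=f["img"].astype(int); a.append(cv2.cvtColor(f["img"],cv2.COLOR_RGB2BGR))
    m=(i[...,2]>i[...,0]+30)&~np.isnan(w[...,0]); q=w[m]; q=q[(q[:,2]>.042)&(q[:,2]<.072)&(np.hypot(q[:,0]-.616,q[:,1]-.234)<.042)]
    s=least_squares(lambda k:np.hypot(np.hypot(q[:,0]-.6153,q[:,1]-.2337)-.031,q[:,2]-.061-k[0])-.007,[-.015],loss="soft_l1",f_scale=.001); print(c,len(q),"ring drop",s.x,tiles(f))
    r=spotter.cut_out(c,"flask_amber")[0]; b=w[r["mask"]]; b=b[(b[:,2]>.045)&(b[:,2]<.09)]
    print(r["p"],least_squares(lambda k:np.linalg.norm(b-k,axis=1)-.032,[.615,.234,.065],loss="soft_l1",f_scale=.001).x.round(4))
print(readout.get_obs()["ft_force"])
cv2.imwrite("pics/end.png",np.hstack([cv2.resize(a[0][150:350,200:400],(400,400)),cv2.resize(a[1][130:330,100:300],(400,400))]))
```

```text
scene 226 ring drop [-0.01968489] {'tile_pale': (array([589.5, -33. ]), array([36. , 36.4]), -4.6, 154), 'tile_honey': (array([595.4,  38.4]), array([36.3, 37.4]), -5.3, 169), 'tile_dark': (array([604.1, 107.4]), array([36.1, 37.7]), -5.4, 181)}
0.62 [0.614  0.2322 0.0651]
side 134 ring drop [-0.009859] {'tile_pale': (array([587.1, -28.3]), array([37. , 35.8]), -4.5, 84), 'tile_honey': (array([592.8,  44. ]), array([38.2, 36.2]), -5.4, 94), 'tile_dark': (array([593.6, 110.1]), array([27.2, 45.5]), 31.4, 51)}
0.67 [0.6154 0.2339 0.0633]
[-3.65527025 -3.43698768 16.5165414 ]
```

View pics/end.png

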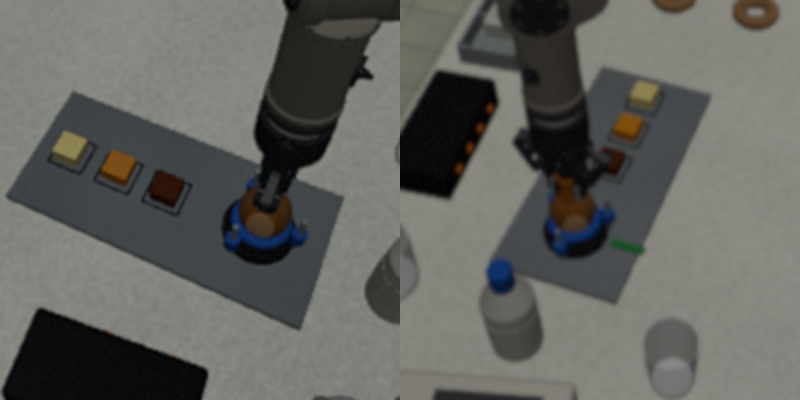

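The picture shows the flask upright in the lowered ring (265,215 left, 572,205 right) and the tile row still in order. The bulb centre is at 0.065 m, which is the full 20 mm down.

```bash
python3 -c "
from bench import workorder; print(workorder.finish_job())"
```

```text
the job is handed in; nothing more can be done
None
```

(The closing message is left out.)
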